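# Plug and cam-lock the solvent cans

### The arm

A 6-joint arm with a two-finger parallel gripper is mounted at the origin on a cart in front of the work surface, level with it; the furniture and walls round the work are solid. World frame = base frame: x ahead of the robot, y to its left, z up, the work surface at z = 0. Lengths are in mm, angles in rad, forces in N, time in s.
With the tool pointing down it reaches from about 350 to 875 mm from the base axis. Payload 4.2 kg.
Tool frame: the origin (TCP) lies on the mounting face of the last link; the fingertips stand 173 mm ahead of it and the grasp point (between the pads) lies 155 mm ahead of it; z points along the fingers, y is the line along which they close (so a half turn about z gives the same grasp; the last joint's range is limited). The gripper opens to 85 mm and grips with 20 to 120 N. Pads are 22 mm wide; open, the fingers measure 114 mm over their backs; the gripper's body (76 mm by 85 mm) begins 54 mm behind the grasp point. The pads swing forward as they close: fully open they stand 13 mm farther back than shut.
Start: joints at [1.604, 0.385, 0.008, 0, -1.194, -0.259], TCP at [139.897, 609.121, 404.712] pointing down, gripper open.
Joint ranges: [-3.14, 3.14], [-1.21, 2.06], [-1.07, 1.41], [-3.16, 2.05], [-2.99, -0.16], [-3.1, 3.1]. Speed limits (rad/s): [2.79, 2.79, 3.14, 3.14, 3.14, 3.14].

### API

Orientations are given as a unit quaternion [x, y, z, w].
In Python, from bench import arm gives the robot as it stands.
- The arm moves only by the tool carry_out, never from a script. Its argument "rows" is a list of rows, each a list of 7 numbers: the shift along the tool's x, y, z as a fraction of full scale, then the turn, a rotation vector about the tool's x, y, z as a fraction of full scale, then the opening, from -1 (shut) to 1 (fully open). A call has 1 to 12 rows; each row is the pose to reach, as a shift and turn from the pose commanded when the call began, along the tool's axes at that moment, turning the shorter way round; what a row does not reach only later rows make up. Full scale, the value 1, is 20 cm for a shift and pi rad for a turn. A row lasts 1/8 s, in which the tool goes at most 62.5 mm and 10.7 degrees, less where a joint would pass 70% of its speed; a pose out of reach is approached as far as the arm can. A call with a number of a shift or a turn outside -1 to 1 is refused whole. A call with a gripper value outside its range is refused whole. The fingers move at their own pace and stop on an object; the grip force is fixed at half the most. Time passes only in rows, so rows that repeat a pose let the fingers close. It gives the time, the measured TCP pose, the force, the opening and the grip force at its end, in the units of the state.
- arm.read_state(): the state, without advancing time (a new reading comes with each control period).
- arm.get_image(name): name is "scene" or "top" or "wrist"; returns (picture, depth): 420x560x3 uint8, red, green, blue; 420x560 float32, mm along the optical axis (not along the pixel's ray), 0 where there is no reading.
- arm.calibration(name): a dict with "mtx" (3x3 intrinsics, pixels), "k1" (the pictures are not rectified: a ray, as slopes to the right and down, at radius r is drawn at 1 + k1 r^2 times it, then the intrinsics apply), "cam_to_world" (4x4, takes a point from camera to world coordinates). Camera axes: x right, y up, looking along -z (the intrinsics and any distortion apply to the point x, -y, -z); pixel columns grow to the right and rows downward; lengths in mm; the calibration is good to about 2 mm. A picture is of the moment at which its call begins: read the wrist's pose just before it. calibration takes no time and is no camera call; for the wrist camera it gives the pose at the moment of the call.
- arm.job_done(): hands the job in; it is judged then, once.
The state is a dict: "clock": time; "joints": joint angles; "joint_vel": joint speeds; "joint_efforts": joint torques, N m; "position": TCP position; "ee_rot": TCP orientation; "contact_force": force on the tool from outside, world axes, zero at the start; "wrist_torque": the same for the moment, N m; "gripper_width": finger opening in mm; "grasp_force": force on a finger pad.
Only numpy, scipy, OpenCV 4.12 (cv2) and the standard library are available. Lean on these libraries where they do the work, as an engineer would, in place of code of your own. Each camera call takes 0.05 s, during which the arm holds its last target. There are 200 camera calls.

### The job

The filled solvent cans must be closed before they go to the store. Look in the two lidded cases for the plugs of the size that fits the cans' couplers, set one upright and fully home in the coupler of every can, and lock each plug by swinging the coupler's two cam arms down together, so that neither is home while the other is still up, until both lie against the coupler. Keep the cans standing, leave both cases shut and do not disturb the bottle, the slide carton or the cassette standing about.

Things in the scene. Friction and masses are not known exactly. Their poses are not given: they have to be found in the camera images.
- can_1_seat (a point): Can 1, may be absent: loose full steel can, 0.95 kg, 84 mm across, 67 mm high; on its slim neck a cam-and-groove coupler open upward. Point: centre of the socket floor, 122 mm over the bench, z up. Socket 34 mm across; its flared mouth, 24 mm higher, is 48 mm across outside. Cam arms on this frame's +x and -x sides pivot 22 mm from the axis, 14.5 mm above the point; between them the neck is at most 41 mm thick.
- can_1_arm_a (a joint): Cam arm on can 1's +x side: steel lever 12 mm wide, 6 thick, 54 mm long from its pivot. 0 = home, hanging straight down (both home: 58 mm over their outer faces, 65 at the tips); grows swinging out to level (1.57), stop at 1.7. Starts 1.3 to 1.55. Stays where left (friction 0.07 N m, about 3 N at mid-length). Cannot go home unless the plug is fully in.
- can_1_arm_b (a joint): Cam arm on can 1's -x side: steel lever 12 mm wide, 6 thick, 54 mm long from its pivot. 0 = home, hanging straight down (both home: 58 mm over their outer faces, 65 at the tips); grows swinging out to level (1.57), stop at 1.7. Starts 1.3 to 1.55. Stays where left (friction 0.07 N m, about 3 N at mid-length). Cannot go home unless the plug is fully in.
- can_2_seat (a point): Can 2, may be absent: loose full steel can, 0.95 kg, 84 mm across, 67 mm high; on its slim neck a cam-and-groove coupler open upward. Point: centre of the socket floor, 122 mm over the bench, z up. Socket 34 mm across; its flared mouth, 24 mm higher, is 48 mm across outside. Cam arms on this frame's +x and -x sides pivot 22 mm from the axis, 14.5 mm above the point; between them the neck is at most 41 mm thick.
- can_2_arm_a (a joint): Cam arm on can 2's +x side: steel lever 12 mm wide, 6 thick, 54 mm long from its pivot. 0 = home, hanging straight down (both home: 58 mm over their outer faces, 65 at the tips); grows swinging out to level (1.57), stop at 1.7. Starts 1.3 to 1.55. Stays where left (friction 0.07 N m, about 3 N at mid-length). Cannot go home unless the plug is fully in.
- can_2_arm_b (a joint): Cam arm on can 2's -x side: steel lever 12 mm wide, 6 thick, 54 mm long from its pivot. 0 = home, hanging straight down (both home: 58 mm over their outer faces, 65 at the tips); grows swinging out to level (1.57), stop at 1.7. Starts 1.3 to 1.55. Stays where left (friction 0.07 N m, about 3 N at mid-length). Cannot go home unless the plug is fully in.
- can_3_seat (a point): Can 3, may be absent: loose full steel can, 0.95 kg, 84 mm across, 67 mm high; on its slim neck a cam-and-groove coupler open upward. Point: centre of the socket floor, 122 mm over the bench, z up. Socket 34 mm across; its flared mouth, 24 mm higher, is 48 mm across outside. Cam arms on this frame's +x and -x sides pivot 22 mm from the axis, 14.5 mm above the point; between them the neck is at most 41 mm thick.
- can_3_arm_a (a joint): Cam arm on can 3's +x side: steel lever 12 mm wide, 6 thick, 54 mm long from its pivot. 0 = home, hanging straight down (both home: 58 mm over their outer faces, 65 at the tips); grows swinging out to level (1.57), stop at 1.7. Starts 1.3 to 1.55. Stays where left (friction 0.07 N m, about 3 N at mid-length). Cannot go home unless the plug is fully in.
- can_3_arm_b (a joint): Cam arm on can 3's -x side: steel lever 12 mm wide, 6 thick, 54 mm long from its pivot. 0 = home, hanging straight down (both home: 58 mm over their outer faces, 65 at the tips); grows swinging out to level (1.57), stop at 1.7. Starts 1.3 to 1.55. Stays where left (friction 0.07 N m, about 3 N at mid-length). Cannot go home unless the plug is fully in.
- plug_1_mid (a point): Plug 1 of the size that fits: aluminium, 38 mm high, 32 mm across, grooved, with a knob on top 24 mm across and 16 mm tall; 0.11 kg. Point at half height: knob 3 to 19 mm above it; z up along the plug. The plugs stand upright, loose, in a row along the inside of one shut case. Fully home, the point is 19 mm above the socket floor.
- big_plug_1_mid (a point): Plug 1 of a larger size that does not fit these cans: same shape and height, 38 mm across, knob 28 mm across. Stands in the other case; point at half height.
- plug_2_mid (a point): Plug 2 of the size that fits: aluminium, 38 mm high, 32 mm across, grooved, with a knob on top 24 mm across and 16 mm tall; 0.11 kg. Point at half height: knob 3 to 19 mm above it; z up along the plug. The plugs stand upright, loose, in a row along the inside of one shut case. Fully home, the point is 19 mm above the socket floor.
- big_plug_2_mid (a point): Plug 2 of a larger size that does not fit these cans: same shape and height, 38 mm across, knob 28 mm across. Stands in the other case; point at half height.
- plug_3_mid (a point): Plug 3 of the size that fits: aluminium, 38 mm high, 32 mm across, grooved, with a knob on top 24 mm across and 16 mm tall; 0.11 kg. Point at half height: knob 3 to 19 mm above it; z up along the plug. The plugs stand upright, loose, in a row along the inside of one shut case. Fully home, the point is 19 mm above the socket floor.
- big_plug_3_mid (a point): Plug 3 of a larger size that does not fit these cans: same shape and height, 38 mm across, knob 28 mm across. Stands in the other case; point at half height.
- case_1_lid (a joint): Lid of the case holding the plugs that fit (two fixed grey cases look alike and may swap places). 0 = shut, grows as it is lifted, stop at 1.9 rad (leaning back). Stays at any angle (friction 0.05 N m, under 1 N at the tab).
- case_1_hinge (a point): Middle of this case's hinge, along its far long edge, 20 mm over the bench; z up, y along the hinge. From here the case reaches 70 mm to -x and 76 mm to either side: a tray 20 mm high (floor 4 mm, walls 4 mm) under a hinged lid 26 mm deep, 46 mm high when shut. Once open, the plugs' knobs stand clear above the tray's rim.
- case_1_tab (a point): Middle of the black pull tab on this lid's front edge: 22 mm wide (along the hinge), 6 mm thick, sticking out 25 mm. The point is 13 mm out from the lid's front wall; shut, it is 83 mm from the hinge and 10 mm above it. Turns with the lid.
- case_2_lid (a joint): Lid of the case holding the larger plugs (two fixed grey cases look alike and may swap places). 0 = shut, grows as it is lifted, stop at 1.9 rad (leaning back). Stays at any angle (friction 0.05 N m, under 1 N at the tab).
- case_2_hinge (a point): Middle of this case's hinge, along its far long edge, 20 mm over the bench; z up, y along the hinge. From here the case reaches 70 mm to -x and 76 mm to either side: a tray 20 mm high (floor 4 mm, walls 4 mm) under a hinged lid 26 mm deep, 46 mm high when shut. Once open, the plugs' knobs stand clear above the tray's rim.
- case_2_tab (a point): Middle of the black pull tab on this lid's front edge: 22 mm wide (along the hinge), 6 mm thick, sticking out 25 mm. The point is 13 mm out from the lid's front wall; shut, it is 83 mm from the hinge and 10 mm above it. Turns with the lid.
- mount_bottle: Bystander: a small white bottle, 30 mm across, 96 mm tall, standing behind the cans. Origin under its foot.
- slide_carton: Bystander: a red carton of slides, 30 x 106 x 28 mm, lying to the left. Origin at the centre of its underside.
- cassette: Bystander: a pink tissue cassette, 29 x 48 x 12 mm, lying between or near the cases. Origin at the centre of its underside.

How it is judged:
By the outcome, as a careful person would: the job done as asked, in the order asked, and still so for the second after the job is handed in, with the robot touching nothing.
Of can_1, can_2, can_3 only 2 to 3 are there at a start; the rules pass over those that are not, and their reading is None.
At some moment in a run one of can_1, can_2, can_3 may be knocked a few centimetres aside while the robot is not near it.
It also fails if it takes over 210 s, if anything falls off the work surface, if the arm or the gripper's body presses on something with over 40 N, if the wrist force passes 120 N, or if a joint passes its speed limit or range.

## Working session

There is one attempt and no reset: what is moved stays moved. The work goes in short steps, Python scripts to look and compute and a tool call to move; the robot and the scene stay as the last step left them, time stands still between calls to the robot, and variables do not carry over. Pictures are saved under pics/ and viewed, at most 14 in all, crops included, and the job is handed in when it is done.

Besides the shell and the picture viewer there is one more tool, called after ">>>" by a JSON object that holds its "op" and its "data". carry_out: Moves the arm, as the interface text tells. Its arguments: {"type":"object","properties":{"rows":{"type":"array"}},"required":["rows"]}

```bash
ls; mkdir -p pics
cat > h.py <<'E'
import numpy as np, cv2
from bench import arm
def look(n):
    c=arm.calibration(n); p,d=arm.get_image(n); return p,d,c
def cloud(d,c):
    h,w=d.shape; K=np.array(c["mtx"]); u,v=np.meshgrid(np.arange(w),np.arange(h))
    pts=np.stack([u,v],-1).reshape(-1,1,2).astype(float)
    n=cv2.undistortPoints(pts,K,np.array([c["k1"],0,0,0.])).reshape(h,w,2)
    P=np.stack([n[...,0]*d,-n[...,1]*d,-d],-1)
    T=np.array(c["cam_to_world"]); W=P@T[:3,:3].T+T[:3,3]
    W[d==0]=np.nan
    return W
def save(n,p): cv2.imwrite("pics/"+n+".png",p[...,::-1])
E
python3 - <<'E'
from h import *
print(arm.read_state())
a,d1,c1=look("scene"); b,d2,c2=look("top")
save("s0",a);save("t0",b)
np.savez("v0.npz",ws=cloud(d1,c1),wt=cloud(d2,c2),a=a,b=b)
print(c1,c2,arm.calibration("wrist"))
E
```

```text
pics
{'clock': 0.0, 'joints': array([ 1.60363288e+00,  3.85576148e-01,  6.61197224e-03, -4.90346614e-04,
       -1.19404240e+00, -2.58600420e-01]), 'joint_vel': array([-0.00135896, -0.00096427, -0.0002687 ,  0.00048509, -0.00045066,
       -0.00010875]), 'joint_efforts': array([-2.05666447e-04, -3.92290235e+01,  1.88403118e+01,  4.18633953e+00,
       -4.72061976e-03, -3.25385457e-06]), 'position': array([139.82669351, 608.94270331, 403.60520794]), 'ee_rot': array([ 9.93624772e-01, -1.12732159e-01, -6.49953809e-05,  1.12649890e-03]), 'contact_force': array([-0.08977172, -0.42294483, -0.31021695]), 'wrist_torque': array([ 0.01387384, -0.01554183,  0.04365443]), 'grasp_force': 0.0, 'gripper_width': 85.24811394882627}
{'mtx': array([[402.09332554,   0.        , 280.2946997 ],
       [  0.        , 402.09332554, 210.37560086],
       [  0.        ,   0.        ,   1.        ]]), 'k1': 0.002673016766939846, 'cam_to_world': array([[ 8.75439605e-01,  3.38322950e-01, -3.45171088e-01,
         2.80756230e+02],
       [-4.83281490e-01,  6.02881257e-01, -6.34801694e-01,
        -2.27939713e+02]
[... 571 characters left out ...]
-04,  2.03962204e-01,  9.78978324e-01,
         1.14421081e+03],
       [ 0.00000000e+00,  0.00000000e+00,  0.00000000e+00,
         1.00000000e+00]])} {'mtx': array([[331.70149126,   0.        , 277.69718295],
       [  0.        , 331.70149126, 207.79646059],
       [  0.        ,   0.        ,   1.        ]]), 'k1': -0.07064553214881007, 'cam_to_world': array([[-2.24152033e-01,  9.31871024e-01,  2.85258235e-01,
         2.11180854e+02],
       [-9.74553648e-01, -2.14642715e-01, -6.46041110e-02,
         5.91814730e+02],
       [ 1.02590301e-03, -2.92480597e-01,  9.56270907e-01,
         3.71307831e+02],
       [ 0.00000000e+00,  0.00000000e+00,  0.00000000e+00,
         1.00000000e+00]])}
```

View pics/s0.png

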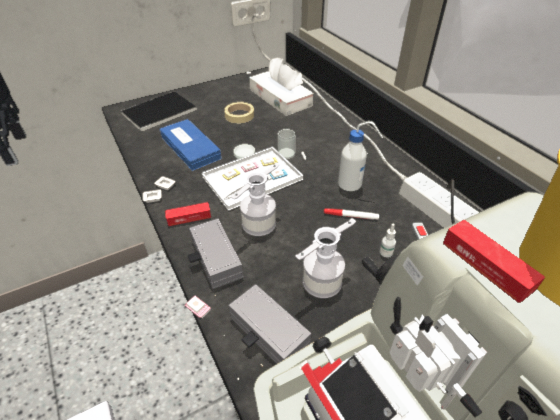

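View pics/t0.png

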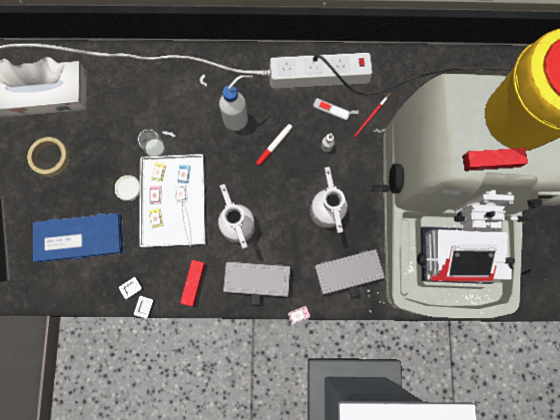

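The scene view shows two cans (near 255,205 and 323,265) and the cases at (217,252) and (270,320). In the top view the cans are at (235,222) and (330,205), the cases at (257,280) and (350,270), the carton at (192,283), the cassette at (299,315) and the bottle at (329,142).

Run:
```python
from h import *
z=np.load("v0.npz"); wt=z["wt"]; ws=z["ws"]; b=z["b"]; a=z["a"]
print("bench z top",np.nanmedian(wt[255:262,300:315,2]))
def seg(W,img,box,zlo,zhi,name):
    u0,v0,u1,v1=box; w=W[v0:v1,u0:u1].reshape(-1,3)
    m=(w[:,2]>zlo)&(w[:,2]<zhi); p=w[m]
    if len(p)<5: print(name,len(p));return
    r=cv2.minAreaRect(p[:,:2].astype(np.float32)); print(name,len(p),p.mean(0).round(1),r)
for nm,box in {"caseL":(218,258,298,300),"caseR":(310,246,390,296)}.items():
    seg(wt,b,box,38,55,nm)
for nm,box in {"tabL":(240,290,275,310),"tabR":(340,285,375,305)}.items():
    seg(wt,b,box,18,40,nm)
for nm,box in {"canL":(205,175,265,255),"canR":(305,155,360,240)}.items():
    for lo,hi in((125,134),(134,142),(142,152)): seg(wt,b,box,lo,hi,nm+str(lo))
for nm,box in {"canL":(220,165,290,240),"canR":(285,215,365,300)}.items():
    for lo,hi in((125,134),(134,142),(142,152)): seg(ws,a,box,lo,hi,"scene"+nm+str(lo))
seg(wt,b,(180,255,210,310),18,40,"carton"); seg(wt,b,(285,300,315,325),6,20,"cass"); seg(wt,b,(318,130,340,155),20,110,"bottle")
big=cv2.resize(b[150:310,190:400],None,fx=3.7,fy=3.7,interpolation=cv2.INTER_CUBIC); save("t0c",big)
```

```text
bench z top 0.2256503198923383
caseL 1931 [434.  358.2  46.9] ((432.39044189453125, 358.40765380859375), (151.94708251953125, 74.22639465332031), 86.59613037109375)
caseR 1942 [454.1 137.9  46.4] ((457.9237976074219, 132.61257934570312), (176.13671875, 113.30915832519531), 89.8123779296875)
tabL 103 [387.2 360.5  33.1] ((386.5771789550781, 354.3695373535156), (35.038421630859375, 25.0450382232666), 86.62574768066406)
tabR 91 [408.6 127.3  32.5] ((408.46173095703125, 126.475341796875), (24.21217155456543, 22.405115127563477), 14.657391548156738)
canL125 29 [569.7 411.8 128.4] ((560.8458251953125, 409.7289123535156), (43.33280944824219, 29.0231990814209), 8.73858642578125)
canL134 183 [554.5 405.4 140. ] ((566.031005859375, 408.9100036621094), (147.32826232910156, 36.00282669067383), 31.532901763916016)
canL142 261 [572.8 411.5 144.6] ((565.8119506835938, 409.23321533203125), (142.60552978515625, 44.280147552490234), 34.646324157714844)
canR125 36 [604.5 186.6 128.7] ((601.346435546875, 186.6365966796875), (41.37054443359375, 37.02200698852539), 28.60595703125)
canR134 218 [605.2 185.6
[... 764 characters left out ...]
533935547), 33.76599884033203)
scenecanR134 352 [597.7 182.4 139.5] ((603.8695068359375, 182.9334716796875), (145.28114318847656, 38.569557189941406), 21.445186614990234)
scenecanR142 233 [609.3 183.7 144.2] ((616.5682983398438, 176.8977813720703), (120.2574234008789, 120.80819702148438), 48.321075439453125)
carton 591 [423.2 513.   28. ] ((424.1316223144531, 513.6737670898438), (31.4011287689209, 106.32120513916016), 77.39466094970703)
cass 173 [351.1 257.6  10.5] ((351.3360595703125, 256.4515380859375), (28.10834503173828, 46.717403411865234), 21.22150421142578)
bottle 151 [771.2 186.4  53. ] ((773.365478515625, 185.6664581298828), (28.80852508544922, 22.78073501586914), 64.32881927490234)
```

View pics/t0c.png

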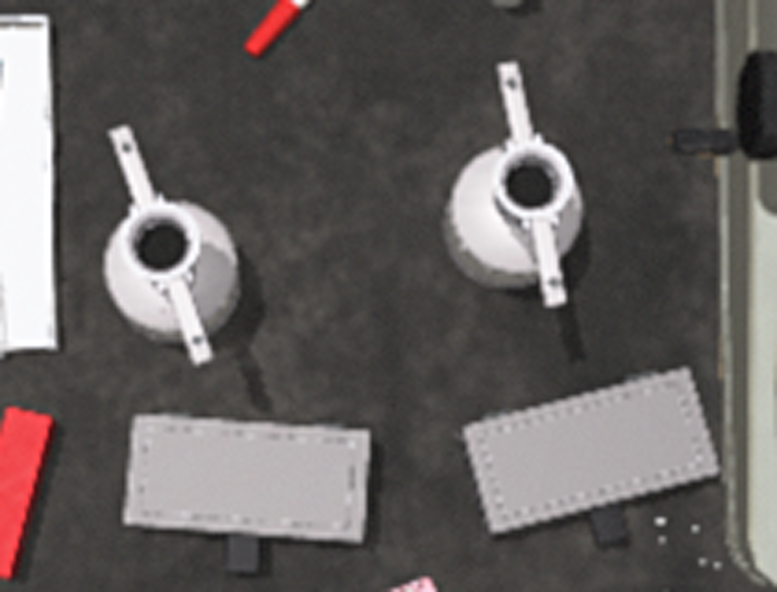

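The crop shows both coupler mouths open upward with the arms spread roughly along world x: left can arm ends at (122,135) and (200,355), right can at (508,70) and (553,297). The tabs are at (243,553) and (610,527). Next I refine the numbers.

```bash
cat >> h.py <<'E'
def canfit(W,img,box):
    u0,v0,u1,v1=box; w=W[v0:v1,u0:u1].reshape(-1,3)
    p=w[(w[:,2]>112)&(w[:,2]<155)]
    # rim: highest level, robust circle r~22 near median
    r=p[(p[:,2]>142)&(p[:,2]<150)]; c=np.median(r[:,:2],0)
    for _ in range(15):
        q=r[np.abs(np.hypot(*(r[:,:2]-c).T)-21)<7][:,:2]
        A=np.c_[2*q,np.ones(len(q))]; s=np.linalg.lstsq(A,(q**2).sum(1),rcond=None)[0]; c=s[:2]
    rad=np.sqrt(s[2]+c@c)
    d=p[:,:2]-c; rr=np.hypot(*d.T); a=d[(rr>34)&(rr<82)]
    th=0.5*np.angle(np.mean(np.exp(2j*np.arctan2(a[:,1],a[:,0]))))
    return c.round(1),rad.round(1),len(q),np.degrees(th).round(1),rr[rr<90].max().round(0)
def lid(W,box,lo=43,hi=51):
    u0,v0,u1,v1=box; w=W[v0:v1,u0:u1]; m=((w[...,2]>lo)&(w[...,2]<hi)).astype(np.uint8)
    n,l,s,_=cv2.connectedComponentsWithStats(m); k=1+s[1:,4].argmax(); p=w[l==k]
    return cv2.minAreaRect(p[:,:2].astype(np.float32)),np.median(p[:,2])
E
python3 - <<'E'
from h import *
z=np.load("v0.npz"); wt=z["wt"]; ws=z["ws"]; b=z["b"]; a=z["a"]
print(canfit(wt,b,(205,175,265,255)),canfit(wt,b,(305,155,360,240)))
print(canfit(ws,a,(220,165,290,240)),canfit(ws,a,(285,215,365,300)))
print(lid(wt,(218,255,298,300)),lid(wt,(310,246,390,300)),lid(ws,(185,215,245,290)),lid(ws,(225,282,315,360)))
for box in((240,290,275,310),(340,285,375,305)):
    u0,v0,u1,v1=box; w=wt[v0:v1,u0:u1]; k=b[v0:v1,u0:u1].max(2)
    m=(w[...,2]>26)&(w[...,2]<37)&(k<70); print(m.sum(),np.median(w[m],0),cv2.minAreaRect(w[m][:,:2].astype(np.float32)))
# tall stuff near the case R (microtome)
m=(wt[...,2]>60)&(wt[...,1]<110)&(wt[...,0]<640)&(wt[...,0]>330); p=wt[m]
for x in range(340,640,50):
    q=p[(p[:,0]>x)&(p[:,0]<x+50)]; print(x,np.nanmax(q[:,1]) if len(q) else None)
E
```

```text
(array([566.3, 409.1]), np.float64(21.1), 161, np.float64(21.6), np.float64(74.0)) (array([606., 187.]), np.float64(21.5), 148, np.float64(10.8), np.float64(74.0))
(array([564.6, 406.3]), np.float64(22.0), 116, np.float64(20.9), np.float64(75.0)) (array([604.3, 184. ]), np.float64(21.5), 164, np.float64(10.5), np.float64(89.0))
(((434.45111083984375, 358.28778076171875), (151.95440673828125, 70.10424041748047), 86.61490631103516), np.float64(46.89506070078596)) (((454.1485595703125, 139.76596069335938), (69.93799591064453, 150.1711883544922), 15.405601501464844), np.float64(46.481957804406875)) (((432.2419128417969, 355.4349365234375), (153.9141387939453, 70.15644073486328), 86.55187225341797), np.float64(45.97863156268602)) (((451.6919250488281, 136.807861328125), (71.01029205322266, 153.1704559326172), 15.1301851272583), np.float64(46.03221869879417))
29 [386.17044528 352.65967198  32.9019186 ] ((385.6673278808594, 361.3947448730469), (21.978721618652344, 22.296968460083008), 82.70086669921875)
81 [407.37170919 127.2721875   32.40067622] ((407.6081848144531, 126.30026245117188), (22.522449493408203, 22.42185401916504), 14.329808235168457)
340 44.07173297363937
390 47.83897291292402
440 47.218932607905344
490 47.4050980378604
540 47.464863870403235
590 105.02361138847496
```

```bash
cat >> h.py <<'E'
from scipy.spatial.transform import Rotation as R
def frame(az,tilt,yaw=0):
    """tool pointing along azimuth az(deg), tilt deg above straight down; tool y = right of az when yaw=0; yaw turns about tool z"""
    a,t=np.radians(az),np.radians(tilt); e=np.array([np.cos(a),np.sin(a),0]); y=np.array([np.sin(a),-np.cos(a),0])
    z=np.sin(t)*e-np.cos(t)*np.array([0,0,1]); x=np.cross(y,z)
    return R.from_matrix(np.c_[x,y,z])*R.from_rotvec([0,0,np.radians(yaw)])
def go(point,rot,L=173,flip=False):
    """row (7 w/o grip) bringing the point L ahead of TCP to 'point'"""
    s=arm.read_state(); q=R.from_quat(s["ee_rot"])
    if flip: rot=rot*R.from_rotvec([0,0,np.pi])
    tcp=np.array(point)-L*rot.apply([0,0,1]); d=q.inv().apply(tcp-s["position"])/200
    rv=(q.inv()*rot).as_rotvec()/np.pi
    print("row",d.round(3),rv.round(4),"tcp",tcp.round(1),"t",round(s["clock"],2),"now tip",(s["position"]+L*q.apply([0,0,1])).round(1),"F",s["contact_force"].round(1),"w",round(s["gripper_width"],1),"j",s["joints"].round(2))
CL=dict(h=np.array([468.3,354.8]),az=-3.4); CR=dict(h=np.array([452.9+33.8,138.3+9.2]),az=15.3)
def incase(c,s,t,z):
    a=np.radians(c["az"]); return np.r_[c["h"]+s*np.array([np.cos(a),np.sin(a)])+t*np.array([-np.sin(a),np.cos(a)]),z]
E
python3 -c "
from h import *
go(incase(CL,-135,0,110),frame(CL['az'],45))"
```

```text
row [0.616 1.082 0.859] [ 0.0214  0.2494 -0.05  ] tcp [211.4 370.1 232.3] t 0.1 now tip [139.8 608.6 230.7] F [ 0.4 -0.4  0.1] w 85.3 j [ 1.6   0.39  0.01 -0.   -1.19 -0.26]
```

>>> {"op": "carry_out", "data": {"rows": [[0.3,0.5,0.3,0.02,0.12,-0.025,-1],[0.6,0.99,0.85,0.021,0.249,-0.05,-1],[0.6,0.99,0.85,0.021,0.249,-0.05,-1],[0.6,0.99,0.85,0.021,0.249,-0.05,-1],[0.6,0.99,0.85,0.021,0.249,-0.05,-1],[0.6,0.99,0.85,0.021,0.249,-0.05,-1],[0.6,0.99,0.85,0.021,0.249,-0.05,-1],[0.6,0.99,0.85,0.021,0.249,-0.05,-1],[0.6,0.99,0.85,0.021,0.249,-0.05,-1],[0.6,0.99,0.85,0.021,0.249,-0.05,-1]]}}

```text
clock: 1.35
position: [212.3, 390.4, 235.4]
ee_rot: [0.924, -0.028, 0.382, 0.01]
contact_force: [0.0, 1.0, 0.5]
gripper_width: -0.2
grasp_force: 0.0
```

Run:
```python
from h import *
go(incase(CL,-135,0,60),frame(CL['az'],45))
s=arm.read_state(); q=R.from_quat(s["ee_rot"])
p,d,c=look("wrist"); save("w1",p)
W=cloud(d,c); T=q.inv().apply((W-s["position"]).reshape(-1,3)).reshape(W.shape)
m=(np.abs(T[...,1])<40)&(np.abs(T[...,0])<30)&(T[...,2]<260)&(T[...,2]>60)
print(m.sum()); P=T[m]
for z in range(60,260,10):
    k=P[(P[:,2]>=z)&(P[:,2]<z+10)]
    if len(k): print(z,len(k),k[:,:2].min(0).round(0),k[:,:2].max(0).round(0))
```

```text
row [-0.186  0.103  0.189] [-0.0008  0.0003 -0.0005] tcp [211.4 370.1 182.3] t 1.35 now tip [334.3 383.6 113. ] F [0.  1.  0.5] w -0.2 j [ 1.25  0.3  -1.05  1.61 -0.75 -1.26]
35975
70 1957 [ 14. -19.] [19. 19.]
80 6120 [  0. -40.] [18. 40.]
90 7409 [-11. -40.] [17. 40.]
100 6641 [-11. -40.] [16. 40.]
110 6881 [-11. -40.] [14. 40.]
120 3761 [-15. -37.] [13. 37.]
130 1154 [-14. -21.] [12. 22.]
140 781 [  4. -13.] [10. 14.]
150 715 [  4. -13.] [10. 14.]
160 481 [  4. -13.] [10. 14.]
170 12 [ 8. -6.] [9. 6.]
250 63 [-30.  10.] [-26.  31.]
```

View pics/w1.png

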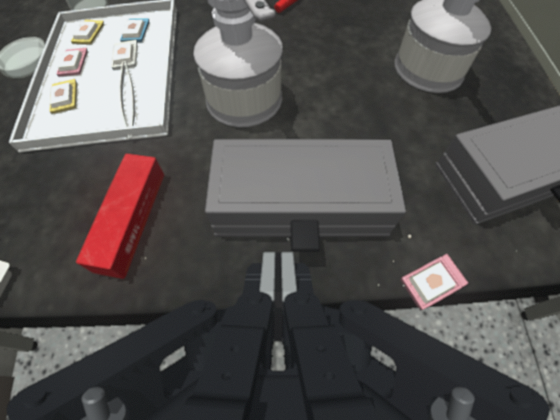

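The wrist view shows the closed fingers at (278,275) and the left case's tab at (305,237), with the cassette off to the right. Joint 3 is close to its limit, so I will use a smaller tilt.

Run:
```python
from h import *
f=frame(CL['az'],30)
go(incase(CL,-125,0,60),f)
go(incase(CL,-125,0,10.5),f)
go(incase(CL,-99,0,10.5),f)
```

```text
row [0.074 0.101 0.253] [-0.0008 -0.0831 -0.0003] tcp [257.2 367.3 209.8] t 1.4 now tip [334.2 383.4 112.8] F [ 0.1  0.5 -0.2] w -0.1 j [ 1.25  0.3  -1.05  1.61 -0.75 -1.26]
row [-0.101  0.102  0.428] [-0.0008 -0.0831 -0.0003] tcp [257.2 367.3 160.3] t 1.4 now tip [334.2 383.4 112.8] F [ 0.1  0.5 -0.2] w -0.1 j [ 1.25  0.3  -1.05  1.61 -0.75 -1.26]
row [-0.009  0.102  0.52 ] [-0.0008 -0.0831 -0.0003] tcp [283.1 365.8 160.3] t 1.4 now tip [334.2 383.4 112.8] F [ 0.1  0.5 -0.2] w -0.1 j [ 1.25  0.3  -1.05  1.61 -0.75 -1.26]
```

>>> {"op": "carry_out", "data": {"rows": [[0.074,0.101,0.253,0,-0.083,0,-1],[0.074,0.101,0.253,0,-0.083,0,-1],[0.074,0.101,0.253,0,-0.083,0,-1],[-0.1,0.102,0.428,0,-0.083,0,-1],[-0.1,0.102,0.428,0,-0.083,0,-1],[-0.1,0.102,0.428,0,-0.083,0,-1]]}}

```text
clock: 2.15
position: [256.8, 366.8, 159.4]
ee_rot: [0.966, -0.028, 0.259, 0.008]
contact_force: [0.6, 0.4, -0.5]
gripper_width: -0.1
grasp_force: 0.0
```

Run:
```python
from h import *
f=frame(CL['az'],30)
def arc(c,phi,r,f):
    # tip so that forward upper corner is at radius r on the tab underside (7 above hinge in lid frame), lid angle phi
    p=np.radians(phi); s=-r*np.cos(p)+7*np.sin(p); z=20+r*np.sin(p)+7*np.cos(p)
    return incase(c,s-9.5,0,z-5.5)
go(incase(CL,-99,0,10.5),f)
for phi,r in((0,90),(10,88),(20,86),(30,84),(40,84),(50,84),(60,84)):print(phi); go(arc(CL,phi,r,f),f)
p,d,c=look("wrist"); save("w2",p)
```

```text
row [ 0.117 -0.003  0.062] [-0.0002 -0.      0.0007] tcp [283.1 365.8 160.3] t 2.15 now tip [343.1 361.8   9.5] F [ 0.6  0.4 -0.5] w -0.1 j [ 0.92  0.43 -1.06  2.03 -0.48 -1.42]
0
row [ 0.142 -0.003  0.013] [-0.0002 -0.      0.0007] tcp [282.6 365.8 171.3] t 2.15 now tip [343.1 361.8   9.5] F [ 0.6  0.4 -0.5] w -0.1 j [ 0.92  0.43 -1.06  2.03 -0.48 -1.42]
10
row [ 0.2   -0.003 -0.041] [-0.0002 -0.      0.0007] tcp [287.2 365.6 186.5] t 2.15 now tip [343.1 361.8   9.5] F [ 0.6  0.4 -0.5] w -0.1 j [ 0.92  0.43 -1.06  2.03 -0.48 -1.42]
20
row [ 0.265 -0.002 -0.084] [-0.0002 -0.      0.0007] tcp [294.2 365.1 200.3] t 2.15 now tip [343.1 361.8   9.5] F [ 0.6  0.4 -0.5] w -0.1 j [ 0.92  0.43 -1.06  2.03 -0.48 -1.42]
30
row [ 0.334 -0.002 -0.113] [-0.0002 -0.      0.0007] tcp [303.3 364.6 212.4] t 2.15 now tip [343.1 361.8   9.5] F [ 0.6  0.4 -0.5] w -0.1 j [ 0.92  0.43 -1.06  2.03 -0.48 -1.42]
40
row [ 0.403 -0.002 -0.138] [-0.0002 -0.      0.0007] tcp [312.7 364.  223.7] t 2.15 now tip [343.1 361.8   9.5] F [ 0.6  0.4 -0.5] w -0.1 j [ 0.92  0.43 -1.06  2.03 -0.48 -1.42]
50
row [ 0.476 -0.002 -0.151] [-0.0002 -0.      0.0007] tcp [323.9 363.4 233.2] t 2.15 now tip [343.1 361.8   9.5] F [ 0.6  0.4 -0.5] w -0.1 j [ 0.92  0.43 -1.06  2.03 -0.48 -1.42]
60
row [ 0.549 -0.002 -0.152] [-0.0002 -0.      0.0007] tcp [336.6 362.6 240.6] t 2.15 now tip [343.1 361.8   9.5] F [ 0.6  0.4 -0.5] w -0.1 j [ 0.92  0.43 -1.06  2.03 -0.48 -1.42]
```

View pics/w2.png

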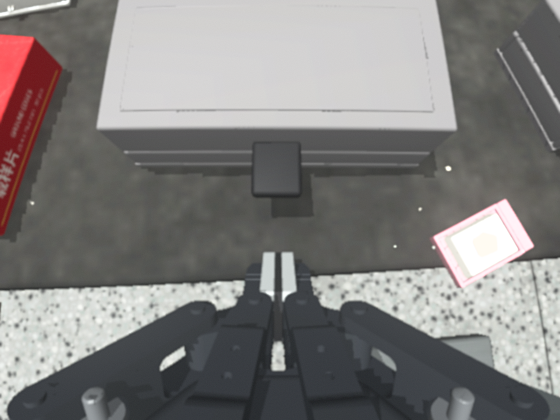

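The view shows the closed fingertips at (278,260), centred just in front of and below the tab at (277,170). I'll slide under it.

>>> {"op": "carry_out", "data": {"rows": [[0.06,0,0.03,0,0,0,-1],[0.117,0,0.062,0,0,0,-1],[0.117,0,0.062,0,0,0,-1],[0.13,0,0.035,0,0,0,-1],[0.145,0,0.01,0,0,0,-1],[0.17,0,-0.014,0,0,0,-1],[0.2,0,-0.041,0,0,0,-1],[0.23,0,-0.064,0,0,0,-1],[0.265,0,-0.084,0,0,0,-1],[0.3,0,-0.099,0,0,0,-1],[0.334,0,-0.113,0,0,0,-1],[0.334,0,-0.113,0,0,0,-1]]}}

```text
clock: 3.7
position: [304.2, 363.3, 213.8]
ee_rot: [0.965, -0.03, 0.26, 0.007]
contact_force: [-0.1, -0.6, -0.9]
gripper_width: 0.3
grasp_force: 0.0
```

Run:
```python
from h import *
f=frame(CL['az'],30)
def arc(c,phi,r,f):
    p=np.radians(phi); s=-r*np.cos(p)+7*np.sin(p); z=20+r*np.sin(p)+7*np.cos(p)
    return incase(c,s-9.5,0,z-5.5)
for phi,r in((30,84),(40,84),(50,84),(60,84)):print(phi); go(arc(CL,phi,r,f),f)
f=frame(CL['az'],10)
go(incase(CL,-30,0,105),f);go(incase(CL,-11,0,105),f);go(incase(CL,5,0,105),f)
p,d,c=look("wrist"); save("w3",p)
```

```text
30
row [-0.007 -0.006  0.004] [-0.0003 -0.0005 -0.0007] tcp [303.3 364.6 212.4] t 3.7 now tip [390.8 358.4  64.1] F [-0.1 -0.6 -0.9] w 0.3 j [ 0.93  0.34 -1.    1.72 -0.44 -1.09]
40
row [ 0.062 -0.006 -0.022] [-0.0003 -0.0005 -0.0007] tcp [312.7 364.  223.7] t 3.7 now tip [390.8 358.4  64.1] F [-0.1 -0.6 -0.9] w 0.3 j [ 0.93  0.34 -1.    1.72 -0.44 -1.09]
50
row [ 0.134 -0.006 -0.035] [-0.0003 -0.0005 -0.0007] tcp [323.9 363.4 233.2] t 3.7 now tip [390.8 358.4  64.1] F [-0.1 -0.6 -0.9] w 0.3 j [ 0.93  0.34 -1.    1.72 -0.44 -1.09]
60
row [ 0.207 -0.007 -0.035] [-0.0003 -0.0005 -0.0007] tcp [336.6 362.6 240.6] t 3.7 now tip [390.8 358.4  64.1] F [-0.1 -0.6 -0.9] w 0.3 j [ 0.93  0.34 -1.    1.72 -0.44 -1.09]
row [ 0.606 -0.007 -0.005] [-0.0005 -0.1116 -0.0006] tcp [408.4 358.4 275.4] t 3.7 now tip [390.8 358.4  64.1] F [-0.1 -0.6 -0.9] w 0.3 j [ 0.93  0.34 -1.    1.72 -0.44 -1.09]
row [ 0.688 -0.008  0.043] [-0.0005 -0.1116 -0.0006] tcp [427.3 357.2 275.4] t 3.7 now tip [390.8 358.4  64.1] F [-0.1 -0.6 -0.9] w 0.3 j [ 0.93  0.34 -1.    1.72 -0.44 -1.09]
row [ 0.757 -0.008  0.083] [-0.0005 -0.1116 -0.0006] tcp [443.3 356.3 275.4] t 3.7 now tip [390.8 358.4  64.1] F [-0.1 -0.6 -0.9] w 0.3 j [ 0.93  0.34 -1.    1.72 -0.44 -1.09]
```

View pics/w3.png

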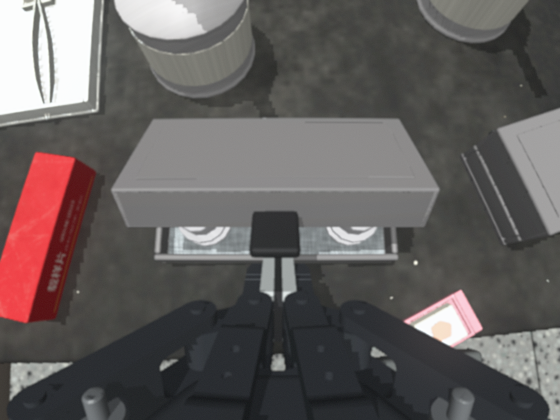

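The lid is up about 30°, with the tab at (275,230) resting on the fingers and knobs visible behind it at (205,232) and (355,232). Continuing the swing.

>>> {"op": "carry_out", "data": {"rows": [[0.03,0,-0.01,0,0,0,-1],[0.065,0,-0.022,0,0,0,-1],[0.1,0,-0.03,0,0,0,-1],[0.135,0,-0.035,0,0,0,-1],[0.21,0,-0.035,0,0,0,-1],[0.33,0,-0.025,0,-0.025,0,-1],[0.47,-0.006,-0.012,0,-0.056,0,-1],[0.58,-0.008,0.01,0,-0.084,0,-1],[0.688,-0.008,0.045,0,-0.111,0,-1],[0.72,-0.008,0.065,0,-0.111,0,-1],[0.755,-0.008,0.085,0,-0.111,0,-1],[0.755,-0.008,0.085,0,-0.111,0,-1]]}}

```text
clock: 5.25
position: [443.3, 356.1, 273.3]
ee_rot: [0.996, -0.03, 0.088, 0.003]
contact_force: [0.1, 0.2, 0.0]
gripper_width: 0.2
grasp_force: 0.0
```

Run:
```python
from h import *
f=frame(CL['az'],10); s=arm.read_state()
go(incase(CL,6,0,101),f)
f0=frame(CL['az'],0)
go(incase(CL,-40,0,170),f0)
a,d1,c1=look("scene"); b,d2,c2=look("top")
A=cv2.resize(a[190:330,150:350],None,fx=2,fy=2); B=cv2.resize(b[190:330,200:400],None,fx=2,fy=2)
save("m1",np.hstack([A,B]))
```

```text
row [ 0.003 -0.001  0.011] [ 0.0003 -0.0004 -0.0003] tcp [444.3 356.2 271.4] t 5.25 now tip [473.5 354.1 103. ] F [0.1 0.2 0. ] w 0.2 j [ 0.99  0.4  -0.44  0.25 -0.66  0.33]
row [-0.013 -0.001 -0.356] [ 0.0003 -0.0559 -0.0003] tcp [428.4 357.2 343. ] t 5.25 now tip [473.5 354.1 103. ] F [0.1 0.2 0. ] w 0.2 j [ 0.99  0.4  -0.44  0.25 -0.66  0.33]
```

View pics/m1.png

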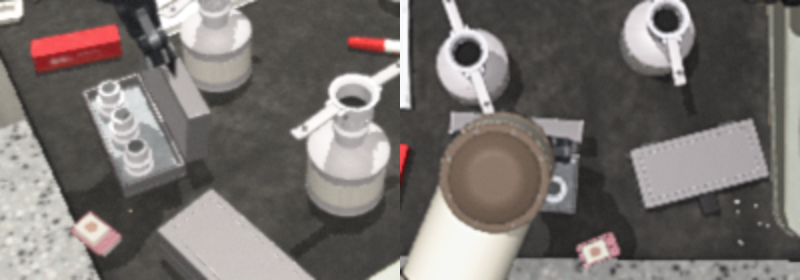

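The scene view shows the left case open with the lid at about 95°. Three plugs stand in a row, with knobs at (108,92), (123,120) and (138,150) in the composite. Next I back off above them and measure the knobs.

>>> {"op": "carry_out", "data": {"rows": [[-0.08,0,0,0,0,0,-1],[-0.1,0,-0.15,0,-0.03,0,-0.3],[-0.113,0,-0.33,0,-0.056,0,-0.1],[-0.113,0,-0.33,0,-0.056,0,-0.1],[-0.113,0,-0.33,0,-0.056,0,-0.1],[-0.113,0,-0.33,0,-0.056,0,-0.1]]}}

```text
clock: 6.1
position: [408.8, 358.0, 333.4]
ee_rot: [1.0, -0.03, -0.001, 0.001]
contact_force: [0.2, -0.3, -0.2]
gripper_width: 38.3
grasp_force: 0.0
```

```bash
cat >> h.py <<'E'
def knobs(W,c,zt=42,lo=37,hi=48,rm=19):
    """flat knob tops inside a case's tray"""
    a=np.radians(c["az"]); d=W[...,:2]-c["h"]; s=d@[np.cos(a),np.sin(a)]; t=d@[-np.sin(a),np.cos(a)]
    m=((W[...,2]>lo)&(W[...,2]<hi)&(s<-6)&(s>-66)&(np.abs(t)<72)).astype(np.uint8)
    m=cv2.morphologyEx(m,cv2.MORPH_OPEN,np.ones((3,3)))
    n,l,st,_=cv2.connectedComponentsWithStats(m); out=[]
    for k in range(1,n):
        if st[k,4]<60: continue
        p=W[l==k]; (cx,cy),r=cv2.minEnclosingCircle(p[:,:2].astype(np.float32)); g=p[:,:2].mean(0)
        print("knob",(round(cx,1),round(cy,1)),"r",round(r,1),"mean",g.round(1),"z",np.median(p[:,2]).round(1),"area r",np.nan if 0 else st[k,4],"s,t",s[l==k].mean().round(1),t[l==k].mean().round(1))
E
python3 - <<'E'
from h import *
s=arm.read_state(); print(s["position"],s["contact_force"].round(1))
p,d,c=look("wrist"); save("w4",p); W=cloud(d,c); np.savez("w4.npz",W=W,p=p); knobs(W,CL)
a,d1,c1=look("scene"); W=cloud(d1,c1); knobs(W,CL)
E
```

```text
[408.78989559 358.01640414 333.40039664] [ 0.2 -0.3 -0.2]
knob (427.0, 403.1) r 11.9 mean [427.3 402.9] z 40.5 area r 659 s,t -43.8 45.6
knob (424.9, 358.8) r 11.8 mean [425.4 358.7] z 40.5 area r 660 s,t -43.1 1.4
knob (421.5, 309.9) r 12.0 mean [421.9 310.2] z 40.4 area r 661 s,t -43.7 -47.3
knob (426.6, 402.1) r 12.3 mean [426.3 400. ] z 41.5 area r 68 s,t -44.6 42.7
knob (425.6, 357.7) r 13.1 mean [423.7 356. ] z 41.5 area r 76 s,t -44.6 -1.4
knob (420.6, 308.9) r 12.4 mean [419.8 307.7] z 41.5 area r 80 s,t -45.6 -49.9
```

View pics/w4.png

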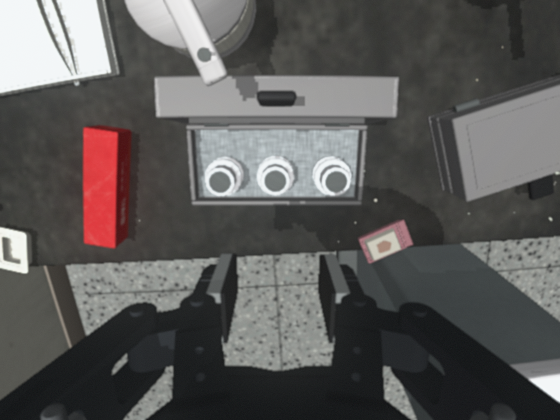

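The tray shows three plugs whose knobs have a radius of 12 mm, at (220,178), (276,176) and (333,177). These are the ones that fit, so the right case can stay shut. I'll pick up plug A, turned to can L's arm direction.

Run:
```python
from h import *
f=frame(21.3-90,0)
go([427,402.8,95],f); go([427,402.8,32],f)
# cans seen by wrist
```

```text
row [ 0.077 -0.228  0.328] [0.0008 0.0004 0.3627] tcp [427.  402.8 268. ] t 6.2 now tip [408.7 358.1 160.6] F [ 0.1 -0.4  0.3] w 38.4 j [ 1.02  0.31 -0.29 -0.   -0.97  0.49]
row [ 0.077 -0.228  0.643] [0.0008 0.0004 0.3627] tcp [427.  402.8 205. ] t 6.2 now tip [408.7 358.1 160.6] F [ 0.1 -0.4  0.3] w 38.4 j [ 1.02  0.31 -0.29 -0.   -0.97  0.49]
```

>>> {"op": "carry_out", "data": {"rows": [[0.077,-0.228,0.2,0,0,0.12,0],[0.077,-0.228,0.328,0.001,0,0.363,0],[0.077,-0.228,0.328,0.001,0,0.363,0],[0.077,-0.228,0.328,0.001,0,0.363,0],[0.077,-0.228,0.328,0.001,0,0.363,0],[0.077,-0.228,0.328,0.001,0,0.363,0],[0.077,-0.228,0.328,0.001,0,0.363,0],[0.077,-0.228,0.328,0.001,0,0.363,0],[0.077,-0.228,0.328,0.001,0,0.363,0]]}}

```text
clock: 7.32
position: [427.5, 403.2, 269.0]
ee_rot: [0.826, -0.564, -0.001, -0.001]
contact_force: [0.0, -0.0, -0.6]
gripper_width: 42.6
grasp_force: 0.0
```

Run:
```python
from h import *
f=frame(21.3-90,0)
go([427,402.8,32],f)
p,d,c=look("wrist"); W=cloud(d,c); knobs(W,CL)
```

```text
row [0.002 0.003 0.32 ] [-0.0005  0.0009  0.0001] tcp [427.  402.8 205. ] t 7.33 now tip [427.6 403.7  96. ] F [ 0.  -0.  -0.6] w 42.6 j [ 1.03  0.45 -0.26 -0.   -0.86 -0.66]
knob (421.1, 309.4) r 12.0 mean [421.4 309.7] z 40.5 area r 1394 s,t -44.1 -47.8
knob (424.8, 358.4) r 12.0 mean [425.  358.1] z 40.5 area r 1199 s,t -43.5 0.7
knob (426.8, 402.7) r 12.0 mean [426.9 402.1] z 40.5 area r 1024 s,t -44.2 44.7
```

>>> {"op": "carry_out", "data": {"rows": [[0.002,0.003,0.16,0,0.001,0,0],[0.002,0.003,0.32,0,0.001,0,0],[0.002,0.003,0.32,0,0.001,0,0],[0.002,0.003,0.32,0,0.001,0,-1],[0.002,0.003,0.32,0,0.001,0,-1],[0.002,0.003,0.32,0,0.001,0,-1],[0.002,0.003,0.32,0,0.001,0,-1],[0.002,0.003,0.32,0,0.001,0,-1]]}}

```text
clock: 8.38
position: [427.4, 403.4, 206.6]
ee_rot: [0.825, -0.564, 0.001, -0.002]
contact_force: [-0.3, 0.1, 6.0]
gripper_width: 20.9
grasp_force: 59.2
```

Run:
```python
from h import *
f=frame(21.3-90,0)
s=arm.read_state(); print(s["grasp_force"],s["position"])
go([427,402.8,200],f)
go([500,430,230],f)
```

```text
59.24012839794159 [427.38984043 403.3693279  206.61304737]
row [ 0.001 -0.001 -0.832] [-0.0013  0.0003 -0.0001] tcp [427.  402.8 373. ] t 8.38 now tip [428.  403.8  33.6] F [-0.3  0.1  6. ] w 20.9 j [ 1.03  0.53 -0.32  0.   -0.72 -0.66]
row [ 0.007 -0.391 -0.98 ] [-0.0013  0.0003 -0.0001] tcp [500. 430. 403.] t 8.38 now tip [428.  403.8  33.6] F [-0.3  0.1  6. ] w 20.9 j [ 1.03  0.53 -0.32  0.   -0.72 -0.66]
```

>>> {"op": "carry_out", "data": {"rows": [[0,0,-0.2,0,0,0,-1],[0,0,-0.5,0,0,0,-1],[0,-0.002,-0.8,0,0,0,-1],[0,-0.3,-0.97,0,0,0,-1],[0,-0.5,-0.97,0,0,0,-1],[0,-0.53,-0.97,0,0,0,-1],[0,-0.53,-0.97,0,0,0,-1],[0,-0.53,-0.97,0,0,0,-1]]}}

```text
clock: 9.38
position: [524.7, 440.9, 398.9]
ee_rot: [0.825, -0.564, 0.0, 0.0]
contact_force: [-0.4, 0.2, -1.1]
gripper_width: 21.0
grasp_force: 59.1
```

Run:
```python
from h import *
f=frame(21.3-90,0)
s=arm.read_state(); print(s["grasp_force"],s["gripper_width"],s["position"])
p,d,c=look("wrist"); save("w5",p); W=cloud(d,c); np.savez("w5.npz",W=W,p=p)
W2=W.copy(); W2[(W[...,0]<470)|(W[...,1]<320)]=np.nan
print(canfit(W2,p,(0,0,560,420)))
a,d1,c1=look("scene"); print(canfit(cloud(d1,c1),a,(285,215,365,300)))
b,d2,c2=look("top"); W=cloud(d2,c2); save("t5",b); print(canfit(W,b,(305,155,360,240)))
```

```text
59.07453954219818 21.006437839052946 [524.65435433 440.88488237 398.90443903]
(array([565.6, 408.1]), np.float64(21.2), 1376, np.float64(21.3), np.float64(76.0))
(array([604.2, 184. ]), np.float64(21.6), 166, np.float64(10.5), np.float64(90.0))
(array([604.9, 186.6]), np.float64(21.3), 144, np.float64(10.8), np.float64(75.0))
```

View pics/w5.png

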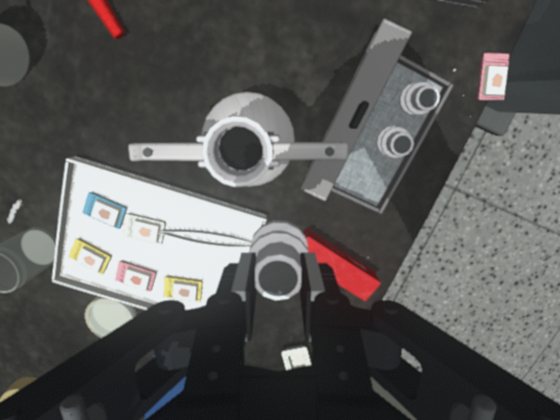

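The wrist view shows the plug held upright at (278,255), can L's open coupler at (238,145), and its arms level in the image row, so they line up with tool y. Next I move above it and insert.

Run:
```python
from h import *
f=frame(21.3-90,0)
go([566.2,408.8,375],f,0); go([566.2,408.8,350],f,0);go([566.2,408.8,324],f,0)
```

```text
row [ 0.225 -0.134  0.124] [-0.0006 -0.     -0.0001] tcp [566.2 408.8 375. ] t 9.53 now tip [524.8 441.  399.7] F [ 0.6 -0.1 -1.5] w 20.6 j [ 0.93  0.49  0.17  0.   -1.24 -0.56]
row [ 0.225 -0.134  0.249] [-0.0006 -0.     -0.0001] tcp [566.2 408.8 350. ] t 9.53 now tip [524.8 441.  399.7] F [ 0.6 -0.1 -1.5] w 20.6 j [ 0.93  0.49  0.17  0.   -1.24 -0.56]
row [ 0.225 -0.134  0.379] [-0.0006 -0.     -0.0001] tcp [566.2 408.8 324. ] t 9.53 now tip [524.8 441.  399.7] F [ 0.6 -0.1 -1.5] w 20.6 j [ 0.93  0.49  0.17  0.   -1.24 -0.56]
```

>>> {"op": "carry_out", "data": {"rows": [[0.225,-0.134,0.06,0,0,0,-1],[0.225,-0.134,0.124,0,0,0,-1],[0.225,-0.134,0.124,0,0,0,-1],[0.225,-0.134,0.22,0,0,0,-1],[0.225,-0.134,0.25,0,0,0,-1],[0.225,-0.134,0.265,0,0,0,-1],[0.225,-0.134,0.28,0,0,0,-1],[0.225,-0.134,0.28,0,0,0,-1]]}}

```text
clock: 10.52
position: [566.9, 409.1, 343.6]
ee_rot: [0.825, -0.565, 0.001, -0.001]
contact_force: [-0.5, -0.1, -1.7]
gripper_width: 21.0
grasp_force: 59.1
```

Run:
```python
from h import *
f=frame(21.3-90,0)
go([566.2,408.8,324],f,0)
p,d,c=look("wrist"); save("w6",p)
```

```text
row [0.    0.004 0.098] [-0.0007 -0.     -0.0003] tcp [566.2 408.8 324. ] t 10.53 now tip [566.9 409.1 343.6] F [-0.5 -0.1 -1.7] w 21.0 j [ 0.86  0.55  0.13  0.   -1.14 -0.49]
```

View pics/w6.png

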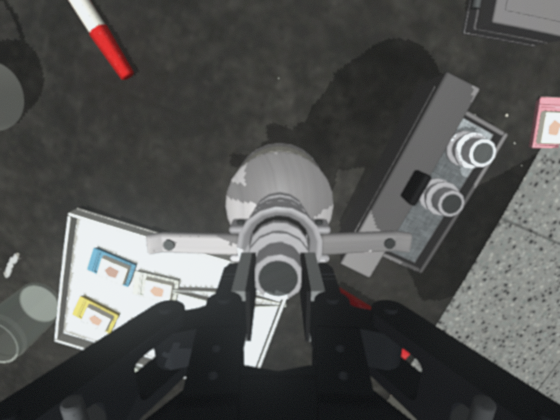

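The plug sits centred in coupler L's mouth at (278,245), with no side force. Pressing it home.

>>> {"op": "carry_out", "data": {"rows": [[0,0.002,0.025,0,0,0,-1],[0,0.002,0.05,0,0,0,-1],[0,0.002,0.075,0,0,0,-1],[0,0.002,0.095,0,0,0,-1],[0,0.002,0.1,0,0,0,-1],[0,0.002,0.1,0,0,0,-1]]}}

```text
clock: 11.32
position: [566.5, 408.8, 324.7]
ee_rot: [0.825, -0.565, 0.001, -0.001]
contact_force: [-2.6, -0.8, 5.3]
gripper_width: 20.5
grasp_force: 59.6
```

The force builds at TCP z 324.7, the fully-home height. I'll open up, then bring the open fingers down astride the arms.

>>> {"op": "carry_out", "data": {"rows": [[0,0,0,0,0,0,1],[0,0,-0.02,0,0,0,1],[0,0,-0.02,0,0,0,1],[0,0,-0.02,0,0,0,1],[0,0,-0.02,0,0,0,1],[0,0,0.03,0,0,0,1],[0,0,0.08,0,0,0,1],[0,0,0.11,0,0,0,1],[0,0,0.11,0,0,0,1]]}}

```text
clock: 12.45
position: [566.6, 408.9, 300.9]
ee_rot: [0.825, -0.565, 0.001, -0.0]
contact_force: [-0.3, -0.6, -0.9]
gripper_width: 85.1
grasp_force: 0.0
```

Run:
```python
from h import *
f=frame(21.3-90,0)
go([566.5,408.8,266.5],f,0)
p,d,c=look("wrist"); W=cloud(d,c); save("w7",p)
W2=W.copy(); W2[(W[...,0]<470)|(W[...,1]<320)]=np.nan
w=W2.reshape(-1,3); k=w[(w[:,2]>154)&(w[:,2]<166)&(np.hypot(w[:,0]-566,w[:,1]-409)<20)]; print("knob top z",np.median(k,0),len(k))
```

```text
row [0.    0.001 0.172] [-0.0004 -0.0002 -0.0003] tcp [566.5 408.8 266.5] t 12.45 now tip [566.6 408.9 300.9] F [-0.3 -0.6 -0.9] w 85.1 j [ 0.86  0.59  0.07  0.   -1.06 -0.49]
knob top z [566.13442128 406.20467047 158.54677417] 2698
```

View pics/w7.png

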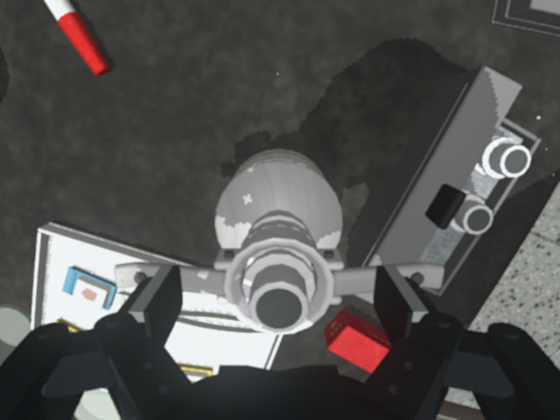

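The plug is home, with its knob top about 160 mm up, at (280,305). The fingers sit over both arms, at (160,290) and (400,290). I'll press down, then squeeze.

>>> {"op": "carry_out", "data": {"rows": [[0,0,0.05,0,0,0,1],[0,0,0.09,0,0,0,1],[0,0,0.13,0,0,0,1],[0,0,0.165,0,0,0,1],[0,0,0.165,0,0,0,1]]}}

```text
clock: 13.12
position: [566.8, 409.0, 268.1]
ee_rot: [0.825, -0.565, 0.001, -0.001]
contact_force: [0.3, 0.3, 1.7]
gripper_width: 85.3
grasp_force: 0.5
```

>>> {"op": "carry_out", "data": {"rows": [[0,0,0,0,0,0,0.7],[0,0,0,0,0,0,0.5],[0,0,0,0,0,0,0.3],[0,0,0,0,0,0,0.3],[0,0,0,0,0,0,0.0],[0,0,0,0,0,0,-0.5],[0,0,0,0,0,0,-0.5]]}}

```text
clock: 14.0
position: [566.4, 408.8, 269.0]
ee_rot: [0.825, -0.565, 0.0, -0.0]
contact_force: [-1.9, -0.3, 6.3]
gripper_width: 56.6
grasp_force: 62.6
```

Run:
```python
from h import *
s=arm.read_state();print(s["gripper_width"],s["grasp_force"],s["contact_force"].round(1),s["position"])
p,d,c=look("wrist"); save("w8",p)
```

```text
56.59795773639984 62.63746976852417 [-1.9 -0.3  6.3] [566.39435527 408.76531414 268.98178161]
```

View pics/w8.png

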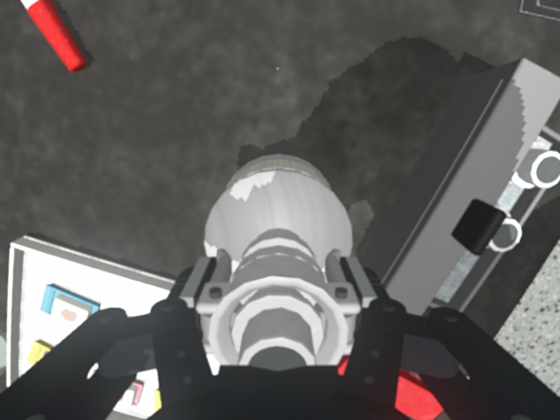

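Both fingers hold the arms flat against the coupler, at (215,285) and (345,285), 56.6 mm apart. Releasing and rising.

>>> {"op": "carry_out", "data": {"rows": [[0,0,0,0,0,0,1],[0,0,0,0,0,0,1],[0,0,0,0,0,0,1],[0,0,-0.1,0,0,0,1],[0,0,-0.4,0,0,0,1],[0,0,-0.6,0,0,0,0.5],[0,0,-0.6,0,0,0,0],[0,0,-0.6,0,0,0,0]]}}

```text
clock: 15.05
position: [566.2, 408.6, 387.5]
ee_rot: [0.825, -0.565, 0.0, -0.0]
contact_force: [-0.0, -0.3, -1.0]
gripper_width: 42.7
grasp_force: 0.0
```

Run:
```python
from h import *
for n in("wrist","scene"):
    p,d,c=look(n); W=cloud(d,c)
    w=W.reshape(-1,3); r=np.hypot(w[:,0]-566,w[:,1]-408)
    k=w[(w[:,2]>80)&(w[:,2]<140)&(r<85)]; rr=r[(w[:,2]>80)&(w[:,2]<140)&(r<85)]
    th=np.degrees(np.arctan2(k[:,1]-408,k[:,0]-566))
    print(n,len(k),np.percentile(rr,[50,90,98,99.5]).round(1))
    for z in range(80,140,10):
        m=(k[:,2]>z)&(k[:,2]<z+10)
        if m.sum(): print(z,m.sum(),np.percentile(rr[m],98).round(1))
    if n=="wrist": knobs(W,CL)
s=canfit(W,p,(285,215,365,300)); print(s)
b,d2,c2=look("top"); print(canfit(cloud(d2,c2),b,(305,155,360,240)))
f=frame(10.6-90,0); go([425.2,358.5,275],f,0); go([500,380,386],f,0)
```

```text
wrist 3237 [67.4 81.9 84.3 84.8]
80 2106 84.4
90 127 29.0
100 60 84.9
110 100 20.8
120 246 28.2
130 598 29.4
knob (421.2, 309.8) r 11.9 mean [422.2 309.6] z 40.5 area r 458 s,t -43.4 -47.8
knob (425.3, 358.8) r 12.1 mean [425.9 358.6] z 40.5 area r 420 s,t -42.5 1.3
scene 539 [26.8 79.1 83.7 84.4]
80 206 84.3
90 55 32.0
100 66 30.2
110 50 31.4
120 71 30.7
130 91 31.1
(array([604.2, 184. ]), np.float64(21.8), 158, np.float64(10.4), np.float64(89.0))
(array([604.7, 186.6]), np.float64(21.6), 151, np.float64(10.9), np.float64(76.0))
row [-0.022  0.748  0.558] [ 0.0004 -0.0005  0.0591] tcp [425.2 358.5 275. ] t 15.2 now tip [566.3 408.7 386.4] F [-0.6  0.6  0.9] w 42.7 j [ 0.86  0.52  0.19  0.   -1.24 -0.49]
row [0.014 0.361 0.003] [ 0.0004 -0.0005  0.0591] tcp [500. 380. 386.] t 15.2 now tip [566.3 408.7 386.4] F [-0.6  0.6  0.9] w 42.7 j [ 0.86  0.52  0.19  0.   -1.24 -0.49]
```

Can L's arms measure within 32 mm of the axis, so they are home. On to plug B for can R.

>>> {"op": "carry_out", "data": {"rows": [[0.0,0.3,0.0,0,0,0.03,0],[-0.01,0.6,0.1,0,0,0.059,0],[-0.022,0.748,0.4,0,0,0.059,0],[-0.022,0.748,0.558,0,0,0.059,0],[-0.022,0.748,0.558,0,0,0.059,0],[-0.022,0.748,0.558,0,0,0.059,0]]}}

```text
clock: 15.95
position: [426.4, 359.5, 277.5]
ee_rot: [0.77, -0.638, 0.001, -0.002]
contact_force: [0.7, -0.2, 0.5]
gripper_width: 42.5
grasp_force: 0.0
```

Run:
```python
from h import *
p,d,c=look("wrist"); knobs(cloud(d,c),CL)
f=frame(10.6-90,0); go([425.6,359,206.5],f,0)
```

```text
knob (421.1, 309.6) r 11.8 mean [421.3 309.3] z 40.6 area r 1103 s,t -44.2 -48.2
knob (424.6, 358.1) r 11.8 mean [424.8 357.4] z 40.6 area r 944 s,t -43.5 0.0
row [0.003 0.007 0.357] [-0.0014  0.0006  0.0001] tcp [425.6 359.  206.5] t 16.0 now tip [426.5 359.6 278. ] F [ 0.3  0.  -0.1] w 42.7 j [ 0.99  0.4  -0.33  0.   -0.84 -0.81]
```

>>> {"op": "carry_out", "data": {"rows": [[0.003,0.008,0.18,-0.001,0,0,0],[0.003,0.008,0.357,-0.001,0,0,0],[0.003,0.008,0.357,-0.001,0,0,0],[0.003,0.008,0.357,-0.001,0,0,0],[0.003,0.008,0.357,-0.001,0,0,-1],[0.003,0.008,0.357,-0.001,0,0,-1],[0.003,0.008,0.357,-0.001,0,0,-1],[0.003,0.008,0.357,-0.001,0,0,-1],[0.003,0.008,0.357,-0.001,0,0,-1]]}}

```text
clock: 17.12
position: [424.9, 358.6, 207.3]
ee_rot: [0.77, -0.638, -0.0, -0.002]
contact_force: [-0.4, -0.7, 6.7]
gripper_width: 20.7
grasp_force: 58.5
```

Run:
```python
from h import *
f=frame(10.6-90,0); go([425.6,359,385],f,0); go([540,290,400],f,0)
```

```text
row [-0.003 -0.006 -0.889] [-0.0006  0.0008  0.0004] tcp [425.6 359.  385. ] t 17.12 now tip [424.9 358.6 207.3] F [-0.4 -0.7  6.7] w 20.7 j [ 0.99  0.49 -0.4  -0.   -0.68 -0.81]
row [ 0.441 -0.504 -0.964] [-0.0006  0.0008  0.0004] tcp [540. 290. 400.] t 17.12 now tip [424.9 358.6 207.3] F [-0.4 -0.7  6.7] w 20.7 j [ 0.99  0.49 -0.4  -0.   -0.68 -0.81]
```

>>> {"op": "carry_out", "data": {"rows": [[0,0,-0.25,0,0,0,-1],[0,0,-0.55,0,0,0,-1],[0,0,-0.85,0,0,0,-1],[0.3,-0.2,-0.96,0,0,0,-1],[0.6,-0.4,-0.96,0,0,0,-1],[0.78,-0.54,-0.96,0,0,0,-1],[0.78,-0.54,-0.96,0,0,0,-1],[0.78,-0.54,-0.96,0,0,0,-1]]}}

```text
clock: 18.12
position: [559.4, 223.9, 396.7]
ee_rot: [0.769, -0.639, -0.001, 0.001]
contact_force: [-0.6, 0.8, -0.9]
gripper_width: 20.7
grasp_force: 59.1
```

Run:
```python
from h import *
p,d,c=look("wrist"); save("w9",p); W=cloud(d,c); W[(W[...,0]<500)|(W[...,1]>265)]=np.nan
W[np.hypot(W[...,0]-560,W[...,1]-225)<32]=np.nan
print(canfit(W,p,(0,0,560,420)))
a,d1,c1=look("scene"); print(canfit(cloud(d1,c1),a,(285,215,365,300)))
f=frame(10.6-90,0)
for z in(375,344,325):go([605,185.5,z],f,0)
```

```text
(array([605.7, 185.3]), np.float64(21.2), 1391, np.float64(10.6), np.float64(90.0))
(array([604.5, 184.1]), np.float64(21.6), 170, np.float64(10.6), np.float64(89.0))
row [ 0.237 -0.191  0.11 ] [0.0005 0.0001 0.0004] tcp [605.  185.5 375. ] t 18.23 now tip [558.7 225.1 397. ] F [-0.1 -0.7 -1.2] w 20.5 j [ 0.65  0.35 -0.06 -0.   -1.16 -0.46]
row [ 0.237 -0.191  0.265] [0.0005 0.0001 0.0004] tcp [605.  185.5 344. ] t 18.23 now tip [558.7 225.1 397. ] F [-0.1 -0.7 -1.2] w 20.5 j [ 0.65  0.35 -0.06 -0.   -1.16 -0.46]
row [ 0.238 -0.191  0.36 ] [0.0005 0.0001 0.0004] tcp [605.  185.5 325. ] t 18.23 now tip [558.7 225.1 397. ] F [-0.1 -0.7 -1.2] w 20.5 j [ 0.65  0.35 -0.06 -0.   -1.16 -0.46]
```

>>> {"op": "carry_out", "data": {"rows": [[0.12,-0.1,0.05,0,0,0,-1],[0.236,-0.198,0.11,0,0,0,-1],[0.236,-0.198,0.11,0,0,0,-1],[0.236,-0.198,0.11,0,0,0,-1],[0.236,-0.198,0.11,0,0,0,-1]]}}

```text
clock: 18.85
position: [606.3, 186.4, 375.7]
ee_rot: [0.77, -0.638, -0.0, -0.0]
contact_force: [-0.0, -0.3, -0.2]
gripper_width: 20.4
grasp_force: 59.1
```

Run:
```python
from h import *
f=frame(10.6-90,0)
for z in(344,324.5):go([606.3,186,z],f,0)
a,d1,c1=look("wrist"); W=cloud(d1,c1); w=W.reshape(-1,3)
# rim of coupler away from plug
r=np.hypot(w[:,0]-606,w[:,1]-186); k=w[(w[:,2]>141)&(w[:,2]<149)&(r>17)&(r<27)]
A=np.c_[2*k[:,:2],np.ones(len(k))]; s=np.linalg.lstsq(A,(k[:,:2]**2).sum(1),rcond=None)[0]; print(s[:2],np.sqrt(s[2]+s[:2]@s[:2]),len(k))
```

```text
row [0.002 0.001 0.158] [0.0001 0.0002 0.0007] tcp [606.3 186.  344. ] t 18.85 now tip [606.3 186.4 375.7] F [-0.  -0.3 -0.2] w 20.4 j [ 0.55  0.42 -0.01 -0.   -1.14 -0.37]
row [0.002 0.001 0.256] [0.0001 0.0002 0.0007] tcp [606.3 186.  324.5] t 18.85 now tip [606.3 186.4 375.7] F [-0.  -0.3 -0.2] w 20.4 j [ 0.55  0.42 -0.01 -0.   -1.14 -0.37]
[605.74569192 186.03937576] 22.017700833108528 1153
```

>>> {"op": "carry_out", "data": {"rows": [[0.001,0.001,0.06,0,0,0,-1],[0.001,0.001,0.12,0,0,0,-1],[0.001,0.001,0.145,0,0,0,-1],[0.001,0.001,0.165,0,0,0,-1],[0.001,0.001,0.165,0,0,0,-1]]}}

```text
clock: 19.52
position: [606.9, 185.1, 341.5]
ee_rot: [0.769, -0.639, -0.001, 0.001]
contact_force: [0.2, 0.2, -0.4]
gripper_width: 20.6
grasp_force: 59.1
```

Plug's in the mouth freely; press home.

>>> {"op": "carry_out", "data": {"rows": [[0,0,0.02,0,0,0,-1],[0,0,0.045,0,0,0,-1],[0,0,0.065,0,0,0,-1],[0,0,0.083,0,0,0,-1],[0,0,0.09,0,0,0,-1],[0,0,0.09,0,0,0,-1]]}}

```text
clock: 20.27
position: [606.8, 185.1, 325.3]
ee_rot: [0.77, -0.638, -0.0, 0.0]
contact_force: [-2.4, 0.2, 6.0]
gripper_width: 21.0
grasp_force: 59.9
```

>>> {"op": "carry_out", "data": {"rows": [[0,0,0,0,0,0,1],[0,0,-0.02,0,0,0,1],[0,0,-0.02,0,0,0,1],[0,0,-0.02,0,0,0,1],[0,0,-0.02,0,0,0,1],[0,0,0.03,0,0,0,1],[0,0,0.08,0,0,0,1],[0,0,0.11,0,0,0,1],[0,0,0.11,0,0,0,1]]}}

```text
clock: 21.4
position: [606.8, 185.2, 301.4]
ee_rot: [0.769, -0.639, -0.001, 0.001]
contact_force: [0.1, 0.6, 0.2]
gripper_width: 85.3
grasp_force: 0.0
```

Run:
```python
from h import *
f=frame(10.6-90,0)
go([606.6,185.6,268],f,0)
p,d,c=look("wrist"); W=cloud(d,c)
w=W.reshape(-1,3); r=np.hypot(w[:,0]-606,w[:,1]-186)
k=w[(w[:,2]>154)&(w[:,2]<166)&(r<20)]; print("knob top z",np.median(k,0),len(k))
k=w[(w[:,2]>110)&(w[:,2]<142)&(r>50)&(r<80)]; a=np.degrees(np.arctan2(k[:,1]-186,k[:,0]-606)); print(np.median(a[abs(a)<60]),np.median((a[abs(a)>100])%360)-180)
```

```text
row [-0.002  0.     0.167] [ 0.0007 -0.      0.0001] tcp [606.6 185.6 268. ] t 21.4 now tip [606.8 185.2 301.4] F [0.1 0.6 0.2] w 85.3 j [ 0.55  0.49 -0.1  -0.   -0.98 -0.36]
knob top z [606.54970972 182.38416295 158.5266294 ] 2686
7.302640983697553 13.859256330954452
```

>>> {"op": "carry_out", "data": {"rows": [[0,0,0.05,0,0,0,1],[0,0,0.09,0,0,0,1],[0,0,0.13,0,0,0,1],[0,0,0.165,0,0,0,1],[0,0,0.165,0,0,0,1],[0,0,0.165,0,0,0,0.7],[0,0,0.165,0,0,0,0.5],[0,0,0.165,0,0,0,0.3],[0,0,0.165,0,0,0,0.3],[0,0,0.165,0,0,0,0],[0,0,0.165,0,0,0,-0.5],[0,0,0.165,0,0,0,-0.5]]}}

```text
clock: 22.95
position: [607.0, 185.2, 269.6]
ee_rot: [0.77, -0.639, -0.0, -0.0]
contact_force: [0.4, -0.4, 5.3]
gripper_width: 56.3
grasp_force: 62.5
```

>>> {"op": "carry_out", "data": {"rows": [[0,0,0,0,0,0,1],[0,0,0,0,0,0,1],[0,0,0,0,0,0,1],[0,0,-0.1,0,0,0,1],[0,0,-0.4,0,0,0,1],[0,0,-0.7,0,0,0,0],[0,0,-0.7,0,0,0,-1],[0,0,-0.7,0,0,0,-1]]}}

```text
clock: 23.95
position: [606.5, 185.0, 408.4]
ee_rot: [0.769, -0.639, -0.001, 0.001]
contact_force: [0.1, -0.0, -0.1]
gripper_width: 31.7
grasp_force: 0.0
```

Run:
```python
from h import *
p,d,c=look("scene"); W=cloud(d,c); w=W.reshape(-1,3)
for cx,cy,b in((604.5,184.5,0),(565,406,1)):
    r=np.hypot(w[:,0]-cx,w[:,1]-cy)
    print([(z,np.percentile(r[(w[:,2]>z)&(w[:,2]<z+10)&(r<78)],98).round(1)) for z in range(80,140,10) if ((w[:,2]>z)&(w[:,2]<z+10)&(r<78)).sum()>3], "knob",np.median(w[(r<9)&(w[:,2]>150)&(w[:,2]<170)],0).round(1))
# lid pose: section of the open lid and tab
a=np.radians(CL["az"]); dd=w[:,:2]-CL["h"]; s=dd@[np.cos(a),np.sin(a)]; t=dd@[-np.sin(a),np.cos(a)]
for z in range(30,120,10):
    m=(abs(t)<70)&(s>-30)&(s<50)&(w[:,2]>z)&(w[:,2]<z+10)
    if m.sum()>3: print(z,m.sum(),np.percentile(s[m],[3,97]).round(1))
f=frame(CL['az'],0)
go(incase(CL,75,-35,120),f); go(incase(CL,75,-35,200),f); go(incase(CL,75,-35,230),f)
```

```text
[(80, np.float64(31.1)), (90, np.float64(29.3)), (100, np.float64(28.8)), (110, np.float64(28.7)), (120, np.float64(29.2)), (130, np.float64(29.1))] knob [604.9 184.6 160. ]
[(80, np.float64(77.4)), (90, np.float64(30.7)), (100, np.float64(29.1)), (110, np.float64(29.7)), (120, np.float64(28.7)), (130, np.float64(28.9))] knob [565.  405.  159.9]
30 27 [16.2 25.1]
50 5 [ 8.3 15.6]
80 437 [11.9 35.7]
90 24 [12.9 25.2]
100 27 [20.4 25.9]
110 18 [22.4 27.6]
row [-0.701  0.199  0.573] [ 0.0012  0.0009 -0.4222] tcp [541.1 315.4 293. ] t 24.0 now tip [605.8 184.9 234.4] F [-0.2  0.4 -0.5] w 24.3 j [ 0.55  0.4   0.04 -0.   -1.21 -0.37]
row [-0.701  0.201  0.173] [ 0.0012  0.0009 -0.4222] tcp [541.1 315.4 373. ] t 24.0 now tip [605.8 184.9 234.4] F [-0.2  0.4 -0.5] w 24.3 j [ 0.55  0.4   0.04 -0.   -1.21 -0.37]
row [-0.701  0.201  0.023] [ 0.0012  0.0009 -0.4222] tcp [541.1 315.4 403. ] t 24.0 now tip [605.8 184.9 234.4] F [-0.2  0.4 -0.5] w 24.3 j [ 0.55  0.4   0.04 -0.   -1.21 -0.37]
```

Both cans are locked. Next I close the left lid from behind with shut fingers.

Run:
```python
from h import *
f=frame(CL['az']-90,0)
go(incase(CL,68,-30,190),f); go(incase(CL,68,-30,77),f)
```

```text
row [-0.734  0.229  0.223] [ 0.0013 -0.0002  0.0778] tcp [534.4 320.8 363. ] t 24.0 now tip [605.8 184.9 234.4] F [-0.2  0.4 -0.5] w 24.3 j [ 0.55  0.4   0.04 -0.   -1.21 -0.37]
row [-0.734  0.226  0.788] [ 0.0013 -0.0002  0.0778] tcp [534.4 320.8 250. ] t 24.0 now tip [605.8 184.9 234.4] F [-0.2  0.4 -0.5] w 24.3 j [ 0.55  0.4   0.04 -0.   -1.21 -0.37]
```

>>> {"op": "carry_out", "data": {"rows": [[-0.3,0.1,0,0,0,0.04,-1],[-0.6,0.2,0.1,0,0,0.078,-1],[-0.734,0.229,0.223,0.001,0,0.078,-1],[-0.734,0.229,0.223,0.001,0,0.078,-1],[-0.734,0.227,0.5,0.001,0,0.078,-1],[-0.734,0.226,0.788,0.001,0,0.078,-1],[-0.734,0.226,0.788,0.001,0,0.078,-1],[-0.734,0.226,0.788,0.001,0,0.078,-1]]}}

```text
clock: 25.0
position: [536.4, 321.3, 253.3]
ee_rot: [-0.686, 0.728, -0.001, 0.002]
contact_force: [-0.2, 1.1, 0.3]
gripper_width: 0.2
grasp_force: 0.0
```

Run:
```python
from h import *
f=frame(CL['az']-90,0)
for s,z in((45,77),(29,83),(12,85),(-5,83),(-20,76),(-33,65),(-42,54),(-46,45)): go(incase(CL,s,-30,z),f)
```

```text
row [0.003 0.125 0.016] [-0.0014  0.0004 -0.0001] tcp [511.4 322.2 250. ] t 25.0 now tip [537.2 321.4  80.3] F [-0.2  1.1  0.3] w 0.2 j [ 0.8   0.52 -0.18  0.   -0.86 -0.86]
row [ 0.003  0.205 -0.015] [-0.0014  0.0004 -0.0001] tcp [495.5 323.1 256. ] t 25.0 now tip [537.2 321.4  80.3] F [-0.2  1.1  0.3] w 0.2 j [ 0.8   0.52 -0.18  0.   -0.86 -0.86]
row [ 0.003  0.29  -0.025] [-0.0014  0.0004 -0.0001] tcp [478.5 324.1 258. ] t 25.0 now tip [537.2 321.4  80.3] F [-0.2  1.1  0.3] w 0.2 j [ 0.8   0.52 -0.18  0.   -0.86 -0.86]
row [ 0.003  0.375 -0.015] [-0.0014  0.0004 -0.0001] tcp [461.5 325.1 256. ] t 25.0 now tip [537.2 321.4  80.3] F [-0.2  1.1  0.3] w 0.2 j [ 0.8   0.52 -0.18  0.   -0.86 -0.86]
row [0.003 0.45  0.019] [-0.0014  0.0004 -0.0001] tcp [446.6 326.  249. ] t 25.0 now tip [537.2 321.4  80.3] F [-0.2  1.1  0.3] w 0.2 j [ 0.8   0.52 -0.18  0.   -0.86 -0.86]
row [0.003 0.515 0.074] [-0.0014  0.0004 -0.0001] tcp [433.6 326.8 238. ] t 25.0 now tip [537.2 321.4  80.3] F [-0.2  1.1  0.3] w 0.2 j [ 0.8   0.52 -0.18  0.   -0.86 -0.86]
row [0.003 0.561 0.129] [-0.0014  0.0004 -0.0001] tcp [424.6 327.3 227. ] t 25.0 now tip [537.2 321.4  80.3] F [-0.2  1.1  0.3] w 0.2 j [ 0.8   0.52 -0.18  0.   -0.86 -0.86]
row [0.003 0.581 0.174] [-0.0014  0.0004 -0.0001] tcp [420.6 327.6 218. ] t 25.0 now tip [537.2 321.4  80.3] F [-0.2  1.1  0.3] w 0.2 j [ 0.8   0.52 -0.18  0.   -0.86 -0.86]
```

>>> {"op": "carry_out", "data": {"rows": [[0.003,0.06,0.01,0,0,0,-1],[0.003,0.125,0.012,0,0,0,-1],[0.003,0.205,-0.015,0,0,0,-1],[0.003,0.29,-0.025,0,0,0,-1],[0.003,0.375,-0.015,0,0,0,-1],[0.003,0.45,0.019,0,0,0,-1],[0.003,0.515,0.074,0,0,0,-1],[0.003,0.54,0.1,0,0,0,-1],[0.003,0.561,0.129,0,0,0,-1],[0.003,0.575,0.155,0,0,0,-1],[0.003,0.581,0.17,0,0,0,-1],[0.003,0.581,0.176,0,0,0,-1]]}}

```text
clock: 26.5
position: [419.9, 327.3, 219.1]
ee_rot: [-0.686, 0.727, -0.002, 0.001]
contact_force: [-7.0, -6.3, 28.9]
gripper_width: 0.3
grasp_force: 14.1
```

Run:
```python
from h import *
go(incase(CL,-46,-30,44),frame(CL['az']-90,0))
p,d,c=look("scene"); W=cloud(d,c); print(lid(W,(185,215,245,290)))
```

```text
row [-0.002 -0.003  0.01 ] [-0.0011 -0.0003  0.0003] tcp [420.6 327.6 217. ] t 26.5 now tip [420.5 327.   46.1] F [-7.  -6.3 28.9] w 0.3 j [ 0.97  0.44 -0.45  0.01 -0.68 -1.03]
(((429.880126953125, 318.6291198730469), (78.92701721191406, 70.08146667480469), 86.68263244628906), np.float64(45.78874570557372))
```

>>> {"op": "carry_out", "data": {"rows": [[0,0,-0.05,0,0,0,-1],[0,0,-0.4,0,0,0,-1],[-0.6,0.3,-0.95,0,0,0,-1],[-0.9,0.6,-0.95,0,0,0,-1],[-0.9,0.6,-0.95,0,0,0,-1],[-0.9,0.6,-0.95,0,0,0,-1],[-0.9,0.6,-0.95,0,0,0,-1],[-0.9,0.6,-0.95,0,0,0,-1]]}}

```text
clock: 27.55
position: [309.8, 514.1, 404.7]
ee_rot: [-0.686, 0.728, -0.001, -0.0]
contact_force: [-0.3, 0.9, -0.2]
gripper_width: -0.2
grasp_force: 0.0
```

Run:
```python
from h import *
p,d,c=look("scene"); W=cloud(d,c); w=W.reshape(-1,3); b,d2,c2=look("top"); wt=cloud(d2,c2)
print(lid(W,(185,215,245,290)),lid(W,(225,282,315,360)))
for cx,cy in((604.5,184.5),(565,406)):
    r=np.hypot(w[:,0]-cx,w[:,1]-cy)
    print([(z,np.percentile(r[(w[:,2]>z)&(w[:,2]<z+10)&(r<78)],98).round(1)) for z in range(80,140,10) if ((w[:,2]>z)&(w[:,2]<z+10)&(r<78)).sum()>3], "knob",np.median(w[(r<9)&(w[:,2]>150)&(w[:,2]<170)],0).round(1))
for bx,lo,hi in(((180,255,210,310),18,40),((285,300,315,325),6,20),((318,130,340,155),20,110)):
    q=wt[bx[1]:bx[3],bx[0]:bx[2]].reshape(-1,3); q=q[(q[:,2]>lo)&(q[:,2]<hi)]; print(len(q),q.mean(0).round(1))
save("end",np.hstack([cv2.resize(p[130:350,150:400],(400,352)),cv2.resize(b[130:330,170:400],(400,352))]))
```

```text
(((432.0474853515625, 355.39471435546875), (154.07369995117188, 70.07762908935547), 86.1966323852539), np.float64(46.01261200915428)) (((451.92633056640625, 136.7449951171875), (70.99751281738281, 152.6407470703125), 15.038921356201172), np.float64(46.052898069609796))
[(80, np.float64(31.2)), (90, np.float64(29.8)), (100, np.float64(28.7)), (110, np.float64(28.5)), (120, np.float64(29.3)), (130, np.float64(29.3))] knob [604.  184.3 159.9]
[(80, np.float64(30.5)), (90, np.float64(29.9)), (100, np.float64(29.1)), (110, np.float64(28.9)), (120, np.float64(29.3)), (130, np.float64(29.2))] knob [564.5 405.  159.7]
593 [423.2 512.9  27.9]
173 [351.2 257.7  10.6]
151 [771.1 186.2  53.2]
```

View pics/end.png

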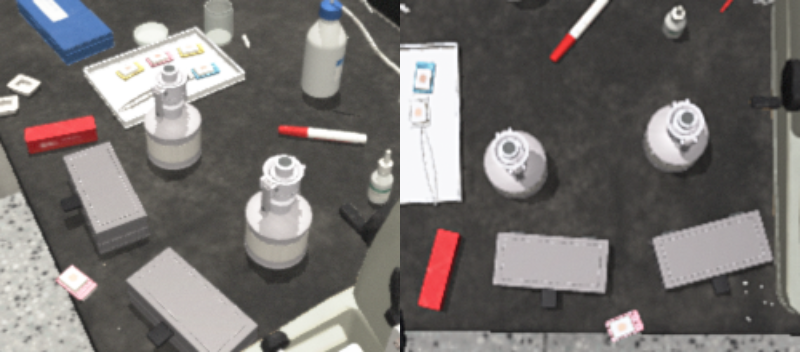

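The final view shows both cans standing, plugged (knobs at (170,75) and (286,165)), with their arms down. Both cases are shut and the bystanders are where they were.

```bash
python3 -c "
from bench import arm
print(arm.job_done())"
```

```text
the job is handed in; nothing more can be done
None
```

Both cans present are plugged fully home and locked with each pair of cam arms swung down together; both cases are shut, the bottle, carton and cassette are unmoved, and the job was handed in at about 28 s.

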